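Put a tea tin away in the stock chest with a locking lid stay

ROBOT

A 6-joint arm with a two-finger parallel gripper is mounted at the origin on the work surface. World frame = base frame: x ahead of the robot, y to its left, z up, the work surface at z = 0. Lengths are in m, angles in rad, forces in N, time in s.
With the tool pointing down it reaches from about 0.2 to 0.875 m from the base axis. Payload 3.4 kg.
Tool frame: the origin (TCP) lies between the finger pads; the fingertips stand 25 mm ahead of it and the grasp point (between the pads) lies 6 mm ahead of it (r.nose_length is the z of the fingertips in the tool frame, in m); z points along the fingers, x is the direction in which the jaws open and shut, and the axes are right-handed (so a half turn about z gives the same grasp; the last joint's range is limited). The gripper opens to 94 mm and grips with 3 to 60 N. Pads are 16 mm wide; open, the fingers measure 119 mm over their backs; the gripper's body (75 mm by 177 mm) begins 78 mm behind the grasp point.
Start: joints at [1.017, 0.276, 1.505, -0, 1.361, -0.121], TCP at [0.241, 0.522, 0.23] pointing down, gripper open.
Joint ranges: [-2.89, 2.89], [-0.75, 2.08], [0.22, 2.7], [-1.18, 4.32], [0.11, 2.71], [-2.7, 2.7]. Speed limits (rad/s): [2.57, 2.57, 3.14, 3.14, 3.14, 3.14].

INTERFACE

Orientations are given as a unit quaternion [w, x, y, z].
In Python, from plant import r, gripper_to, inverse_kinematics, vision, models, telemetry gives the robot as it stands. Calls block until the motion is done:
- r.move_to(position, orientation): joint-space move of the TCP to a pose.
- r.move_l(position, rot=None, vel=0.15, guard=None): straight line of the TCP; rot=None keeps the orientation; vel is the mean speed in m/s. With guard (N) it stops when the force on the tool has changed by that much, and returns True; else False.
- r.movej(angles): joint-space move.
- gripper_to(opening, f_grip=None): finger opening in m; f_grip is the grip in N (None keeps the last); returns when the fingers have stopped.
- r.hold(seconds).
- inverse_kinematics(position, orientation): joint angles nearest the present ones, or None.
- vision.snapshot(name): name is "scene" or "top"; returns the picture (480x640x3 uint8, red, green, blue); there is no depth.
- vision.get_calibration(name): a dict with "fx", "fy", "cx", "cy" (pixels), "D" ([k1, k2, p1, p2, k3] as OpenCV has them; the pictures are not rectified), "position" and "orientation" of the camera in the world. Camera axes: x right, y down, z forward; pixel columns grow to the right and rows downward; lengths in m; the calibration is good to about 2 mm. A picture is of the moment at which its call begins. get_calibration takes no time and is no camera call.
A pose or a line that the arm cannot do raises r.PlanningError and nothing moves.
- r.sign_off(): hands the job in, once; it reports no verdict.
Trained networks look in the newest picture that a camera, given by its name, has taken for a name from the list of things; names that differ only in an ending like _2 or _b are one class to them, and where a whole thing is asked for, a point or a joint stands for the part that bears it (a point fixed in the world has none). Each returns a list of dicts, best first, with "score" (0 to 1); they miss things now and then, are a little off and sometimes report something else, mostly with a low value. They report only what shows in the picture. A call takes as long as a camera call. They do not tell look-alikes from the thing itself.
- models.boxes_of(thing, camera): "at" ([x, y, z] in m, in world coordinates, good to about 4 mm: the middle of the surface that is visible of it).
- models.regions_of(thing, camera): "pixels" (480x640 bool, what is visible of it).
- models.mark_of(thing, camera): "at" ([x, y, z] in m, in world coordinates, good to about 4 mm: a listed point, or the origin of a listed thing).
Readings, each from a call of its own:
- telemetry.current_t(): time.
- telemetry.current_joints(): joint angles.
- telemetry.current_dq(): joint speeds.
- telemetry.current_joint_efforts(): joint torques, N m.
- telemetry.current_ee_pos(): TCP position.
- telemetry.current_tool_rot(): TCP orientation.
- telemetry.current_wrist_force(): force on the tool from outside, world axes, zero at the start.
- telemetry.current_torque(): the same for the moment, N m.
- telemetry.current_opening(): finger opening in m.
Only numpy, scipy, OpenCV 4.12 (cv2) and the standard library are available. Lean on these libraries where they do the work, as an engineer would, in place of code of your own. Each camera call takes 0.05 s, during which the arm holds its last target. There are 200 camera calls.

TASK

Put the loose tea tin away in the wooden stock chest: lift the lid by its handle until the folding stay snaps straight and locks so that the lid stands by itself, and stand the tin upright on the chest floor in the empty left half. Then push the stay's knuckle back to break the joint, just far enough that it does not snap straight again and not so far that the lid falls, and take the lid down by hand until it is fully shut. Work gently: never let the lid or the tin drop, never strain the lid against the taut stay or force the knuckle, and leave the other things where they are.

Things in the scene. Friction and masses are not known exactly. Their poses are not given: they have to be found in the camera images.
- chest: Wooden stock chest, fixed on the counter: 210 mm deep (its x), 360 mm wide (its y), 125 mm high to the rim, walls and floor 12 mm thick. Origin: centre of its underside. x points from its front to its back (hinge side), y to the left seen from the robot, z up. One undivided space; two stock tins stand in its right half (y below -15 mm), the left half (y 0 to 168 mm) is empty.
- lid_hinge (a point): Middle of the lid's hinge line, which runs along the chest's y at the rim of the back wall (chest x +105 mm, 125 mm up).
- lid (a joint): Angle of the wooden lid (14 mm thick, about 0.8 kg) about the hinge line, rad: 0 shut, growing as it opens up and back. The stay pulls taut and stops it somewhere from 1.12 to 1.38 rad: its bracket sits differently on each chest, so this must be felt. A pull of 4 to 10 N on the handle lifts it; sinking faster than 1.5 rad/s is dropping.
- lid_handle (a point): Middle of the steel bar handle on the lid: round bar 10 mm thick, 110 mm long along the chest's y, 175 mm forward of the hinge line in the lid's plane and 54 mm above it (39 mm above the lid's upper face). The bar can turn between the fingers as the lid swings. Only 34 mm is clear between bar and lid, so with the lid up open the fingers little.
- knuckle: Knuckle of the folding steel stay, where its two flat links meet inside the chest's right end (chest y -140 mm, 28 mm from the wall): its round finger grip, 18 mm thick along the chest's y, juts 48 mm from the links towards the chest's middle; origin in the grip, 26 mm from the links. Stay straight: about 80 mm forward of and 30 mm above the hinge line; it folds back and down. Push (4 to 9 N), never over 30 N; no pinching.
- stay_foot (a point): Where the stay's bracket is nominally screwed inside the right wall: 135 mm forward of the hinge line, 35 mm below the rim (the real pivot is up to 9 mm off forward or back, 6 mm up or down). The 84 mm lower link turns about this pivot; the 78 mm upper link is pivoted under the lid 110 mm forward of the hinge line.
- bracket_shift (a joint): How far the bracket that carries the stay's lower pivot springs up its wall along the stay, m: 0 unloaded, plus when the stay is pulled, about 0.06 mm for each newton at the handle once the stay is taut. Beyond 1.2 mm either way (some 20 N at the handle) its screws are torn.
- stay_knuckle (a joint): Angle of the stay's knuckle, rad: about 0 folded (lid shut), 2.726 links in line, 2.806 at its stop past centre: locked. Only when pulled taut, within about 0.15 of straight, does its spring snap it to the stop as the lid is let go; broken by less than 0.4 it may snap back. Broken to between 2.2 and 1.6 its stiff joint holds the half-raised lid; below about 1.4 the lid falls.
- caddy_mid (a point): Centre, half-way up, of the loose plain steel tea tin, a cylinder 52 mm in diameter and 95 mm high, about 180 g, standing upright on the counter to the left of the chest. Its z axis is the tin's axis.
- caddy: The same tin; origin at the centre of its underside.
- stock_a: Bystander: plain steel stock tin, 52 mm in diameter, 85 mm high, inside the chest in its right half, near the back. Origin under its centre.
- stock_b: Bystander: the same kind of tin, in the chest's right half near the front. Origin under its centre.
- teacup: Bystander: white tea cup, 72 mm across, 62 mm high, to the right of the chest. Origin under its centre.
- carton: Bystander: small goods carton 70 x 110 x 75 mm, to the right of the chest. Origin under its centre.
Not all that is in view belongs to the job. What is shaped like the caddy but pink is not meant.

How it is judged:
On the way, in this order (a step that is already met when the one before it is completed fails the run):
1. the lid stands open on its locked stay, with the robot's hand off it (value of joint stay_knuckle above 2.756 rad and value of joint lid above 1.05 rad and contact force between each of the fingers, the arm and chest below 0.5 N), for 0.3 s.
2. the tin stands upright on the floor of the chest's left half, let go, the stay still locked (x of caddy_mid in the frame of chest between -0.075 and 0.075 m and y of caddy_mid in the frame of chest between 0.005 and 0.15 m and z of caddy_mid in the frame of chest between 0.05 and 0.07 m and angle between caddy_mid's own z axis and vertical below 0.12 rad and value of joint stay_knuckle above 2.756 rad and contact force between the fingers and caddy below 0.1 N and linear speed of caddy below 0.03 m/s), for 0.2 s.
3. the stay is broken and the lid still stands half raised (value of joint stay_knuckle below 2.226 rad and value of joint lid above 0.7 rad), for 0.2 s.
At the end, for the whole second after the job is handed in: The lid is fully shut (within 0.02 rad) and at rest; the tin stands upright (within 0.12 rad) on the floor of the chest's left half, its centre 5 to 150 mm left of the chest's middle and within 75 mm of it front to back, at rest (x of caddy_mid in the frame of chest between -0.075 and 0.075 m and y of caddy_mid in the frame of chest between 0.005 and 0.15 m and z of caddy_mid in the frame of chest between 0.05 and 0.07 m and angle between caddy_mid's own z axis and vertical below 0.12 rad and value of joint lid below 0.02 rad and linear speed of caddy below 0.02 m/s and velocity of joint lid between -0.02 and 0.02 rad/s); the robot touches nothing.
It fails at once if the lid drops (moves down faster than 1.5 rad/s) (velocity of joint lid below -1.5 rad/s).
It fails at once if the stay is strained: its bracket shifts by more than 1.2 mm on its screws (value of joint bracket_shift above 0.0012 m or value of joint bracket_shift below -0.0012 m).
It fails at once if the knuckle is forced (more than 30 N from the robot) (contact force between any of the fingers, the arm and knuckle above 30 N).
It fails at once if the tin drops (faster than 0.5 m/s out of the fingers) (linear speed of caddy above 0.5 m/s and contact force between the fingers and caddy below 0.1 N).
It fails at once if a stock tin, the tea cup or the carton is moved by more than 20 mm (distance of any of stock_a, stock_b, teacup, carton from where it was at the start of the episode above 0.02 m).
It also fails if it takes over 72 s, if anything falls off the work surface, if the arm or the gripper's body presses on something with over 40 N, if the wrist force passes 120 N, or if a joint passes its speed limit or range.

## Working session

There is one attempt and no reset: what is moved stays moved. The work goes in short steps, each a Python script; the robot and the scene stay as the last script left them, time stands still between calls to the robot, and variables do not carry over. Pictures are saved under pics/ and viewed, about 8 in all and at most 12, crops included, and the job is handed in when it is done.

```bash
ls; mkdir -p pics
python3 - <<'E'
from plant import *
from plant import r, gripper_to, inverse_kinematics, vision, models, telemetry
import cv2, numpy as np
ims=[]
for c in ("scene","top"):
    im=vision.snapshot(c); ims.append(im)
    cv2.imwrite(f"pics/{c}0.png",im[:,:,::-1])
    k=vision.get_calibration(c); print(c,{a:np.round(b,3) for a,b in k.items()})
    for t in ("chest","lid_hinge","lid_handle","caddy_mid","caddy","teacup","carton","lid","stay_foot"):
        try: print(t,[(np.round(d["at"],4),round(d["score"],2)) for d in models.mark_of(t,c)][:4])
        except Exception as e: print(t,e)
    print('box',[(np.round(d["at"],4),round(d["score"],2)) for d in models.boxes_of("caddy",c)])
print(telemetry.current_t(), telemetry.current_wrist_force(), telemetry.current_tool_rot(), r.nose_length)
E
```

```text
pics
scene {'fx': np.float64(564.764), 'fy': np.float64(564.764), 'cx': np.float64(321.664), 'cy': np.float64(245.511), 'D': array([-0.115,  0.   ,  0.   ,  0.   ,  0.   ]), 'position': array([1.173, 0.483, 1.203]), 'orientation': array([-0.144,  0.426,  0.846, -0.287])}
chest [(array([ 5.425e-01, -2.700e-03,  4.000e-04]), 0.79)]
lid_hinge [(array([0.6523, 0.0019, 0.1212]), 0.62)]
lid_handle [(array([ 0.4785, -0.0118,  0.179 ]), 0.57)]
caddy_mid [(array([0.4432, 0.3622, 0.0463]), 0.9), (array([0.4756, 0.4662, 0.0491]), 0.82), (array([0.3537, 0.3551, 0.0507]), 0.7), (array([0.5357, 0.4049, 0.0472]), 0.69)]
caddy [(array([ 4.697e-01,  4.636e-01, -2.000e-04]), 0.97), (array([0.4436, 0.3608, 0.0005]), 0.85), (array([0.5372, 0.4058, 0.002 ]), 0.65), (array([0.3459, 0.357 , 0.0006]), 0.57)]
teacup [(array([ 0.4529, -0.3944,  0.0006]), 0.77)]
carton [(array([ 6.536e-01, -4.525e-01, -2.000e-04]), 0.95)]
lid it knows: caddy, caddy_mid, carton, chest, knuckle, lid_handle, lid_hinge, stay_foot, stock, teacup
stay_foot []
box [(array([0.3626, 0.3545, 0.0869]), 0.84), (array([0.5539, 0.4096, 0.08
[... 700 characters left out ...]
y([0.4474, 0.3585, 0.0006]), 0.94), (array([0.5415, 0.4114, 0.0043]), 0.8), (array([ 0.3462,  0.3533, -0.0016]), 0.8), (array([ 0.4767,  0.4648, -0.0007]), 0.77)]
teacup [(array([ 0.4508, -0.3933, -0.0028]), 0.72)]
carton [(array([ 0.656 , -0.4504, -0.0041]), 0.9)]
lid it knows: caddy, caddy_mid, carton, chest, knuckle, lid_handle, lid_hinge, stay_foot, stock, teacup
stay_foot [(array([0.4438, 0.3613, 0.051 ]), 0.51)]
box [(array([0.4717, 0.456 , 0.0936]), 0.77), (array([0.4406, 0.3566, 0.0964]), 0.73), (array([0.5315, 0.4015, 0.098 ]), 0.73), (array([0.3448, 0.3444, 0.0951]), 0.6)]
1.0 [0.39852487 0.12208467 0.59622235] [-3.49772176e-05  8.42446798e-01  5.38779538e-01  4.25099980e-05] 0.025
```

View pics/scene0.png

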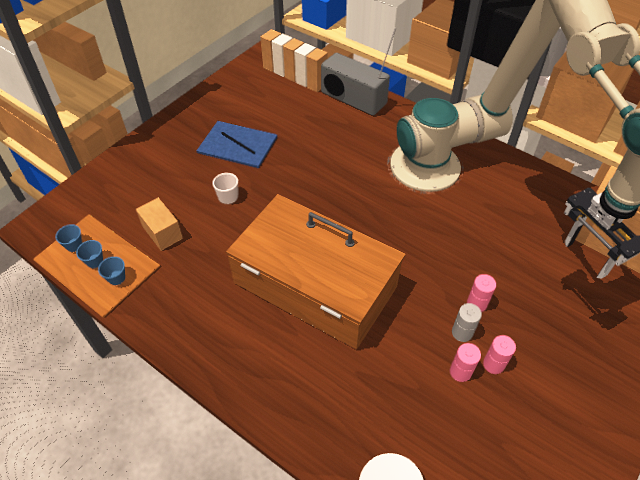

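View pics/top0.png

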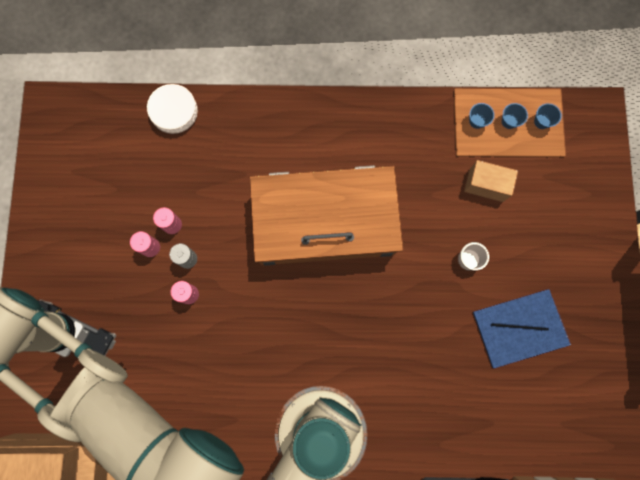

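The scene view shows the chest with its handle at about (331,227). The loose steel tin is at (467,322), with pink look-alikes around it. The top view shows the lid corners near (250,177), (395,167), (401,250) and (254,262), the handle from (303,240) to (352,236) and the steel tin at (182,256), which is network candidate (0.444, 0.360).

```bash
cat > h.py <<'E'
from plant import r, gripper_to, inverse_kinematics, vision, models, telemetry as T
import cv2, numpy as np, json
from scipy.spatial.transform import Rotation as R
def quat(m): return np.roll(R.from_matrix(m).as_quat(),1)
def unproject(cam,px,z):
    k=vision.get_calibration(cam); K=np.array([[k["fx"],0,k["cx"]],[0,k["fy"],k["cy"]],[0,0,1]])
    n=cv2.undistortPoints(np.array(px,float).reshape(-1,1,2),K,np.array(k["D"]))[:,0]
    d=R.from_quat(np.roll(k["orientation"],-1)).apply(np.c_[n,np.ones(len(n))])
    p=np.array(k["position"]); return p+d*((z-p[2])/d[:,2:])
E
python3 - <<'E'
from h import *
def info(n,c):
    c=c[:,:2]
    print(n,'centre',c.mean(0).round(4),'sides',np.linalg.norm(np.roll(c,-1,0)-c,axis=1).round(4))
    e=c[1]-c[0]; f=c[2]-c[3]; print(' yaw',[np.arctan2(v[0],-v[1]).round(4)*-1 for v in (e,f)])
info('top',unproject("top",[(250,177),(395,167),(401,250),(254,262)],.139))
info('scene',unproject("scene",[(358,320),(228,252),(280,197),(404,257)],.139))
for c,roi in (("top",(295,228,360,250)),("scene",(300,205,362,250))):
    im=cv2.imread(f"pics/{c}0.png"); x0,y0,x1,y1=roi
    s=im[y0:y1,x0:x1].astype(int); m=(s[:,:,2]-s[:,:,0]<25)
    yy,xx=np.nonzero(m); P=unproject(c,np.c_[xx+x0,yy+y0],.179)
    v=cv2.fitLine(P[:,:2].astype(np.float32),cv2.DIST_HUBER,0,.001,.001).ravel(); print(c,len(P),v,np.arctan2(-v[0],v[1]),P[:,1].min(),P[:,1].max())
    g=cv2.cvtColor(im,cv2.COLOR_BGR2GRAY)
z={'top':unproject("top",[(180.5,252)],.095),'scene':unproject("scene",[(470,312)],.095)}; print(z)
E
```

```text
top centre [ 0.5399 -0.0069] sides [0.3678 0.213  0.3627 0.2168]
 yaw [np.float64(-0.0824), np.float64(-0.0931)]
scene centre [ 0.547  -0.0009] sides [0.3516 0.2094 0.3542 0.2039]
 yaw [np.float64(-0.0883), np.float64(-0.0727)]
top 171 [ 0.09147126 -0.9958077   0.475703   -0.02586659] -3.0499935 -0.07159000757304802 0.04866933282901295
scene 288 [ 0.04183402  0.9991246   0.485725   -0.00698234] -0.04184623 -0.06906021609784979 0.06875394955545877
{'top': array([[0.44547918, 0.35791239, 0.095     ]]), 'scene': array([[0.44345524, 0.36206102, 0.095     ]])}
```

```bash
cat >> h.py <<'E'
YAW=0.088; CX=np.array([np.cos(YAW),np.sin(YAW),0]); CY=np.array([-np.sin(YAW),np.cos(YAW),0]); Z=np.array([0,0,1.])
GRASP=0.006
def tool(zdir,xdir):
    z=np.array(zdir)/np.linalg.norm(zdir); x=np.array(xdir)-np.dot(xdir,z)*z; x/=np.linalg.norm(x)
    return np.c_[x,np.cross(z,x),z]
def best(p,zdir,xdir):
    "orientation (of two half-turn twins) with the smaller |j6|"
    c=[]
    for s in (1,-1):
        q=quat(tool(zdir,s*np.array(xdir))); j=inverse_kinematics(p,q)
        if j is not None: c.append((abs(j[5]),q,j))
    c.sort(key=lambda t:t[0]); return c[0][1],c[0][2]
def say(*a): print(*a,'t=%.2f'%T.current_t(),'p',np.round(T.current_ee_pos(),4),'F',np.round(T.current_wrist_force(),2),'op %.4f'%T.current_opening())
HANDLE0=np.array([.477,-.012,.179])
E
python3 - <<'E'
from h import *
g=HANDLE0+Z*GRASP
q,j=best(g+Z*.1,-Z,CX); print(np.round(j,2))
for th in (0,.5,1.,1.4):
    a=th+np.arctan2(54,175); p=HANDLE0+.175*CX-.054*Z+.1831*(-np.cos(a)*CX+np.sin(a)*Z)+Z*GRASP
    print(th,p.round(3),np.round(inverse_kinematics(p,q),2))
r.move_to(g+Z*.1,q); say('above')
gripper_to(.04,12)
print(r.move_l(g,vel=.1,guard=6)); say('down')
gripper_to(0,12); say('gripped')
cv2.imwrite("pics/s1.png",vision.snapshot("scene")[100:400,100:500,::-1])
E
```

```text
[-0.17  0.1   1.6  -0.    1.44 -0.26]
0 [ 0.477 -0.012  0.185] [-0.17  0.16  1.78 -0.    1.2  -0.26]
0.5 [ 0.524 -0.008  0.262] [-0.15  0.18  1.55 -0.    1.41 -0.24]
1.0 [ 0.602 -0.001  0.307] [-0.12  0.29  1.3  -0.    1.55 -0.21]
1.4 [0.675 0.005 0.313] [-0.09  0.4   1.11 -0.    1.62 -0.18]
above t=3.11 p [ 0.477  -0.0113  0.2849] F [ 1.05 -0.26  0.42] op 0.0941
False
down t=5.21 p [ 0.4775 -0.0121  0.1856] F [-0.31  0.34  0.54] op 0.0399
gripped t=5.79 p [ 0.4775 -0.012   0.1852] F [1.89 1.11 0.95] op 0.0096
```

View pics/s1.png

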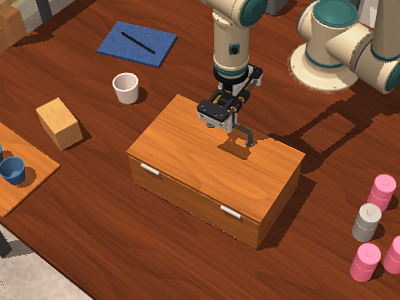

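```bash
cat >> h.py <<'E'
A0=np.arctan2(54,175); RH=np.hypot(.175,.054)
def handle(th,h0=None):
    h0=HANDLE0 if h0 is None else h0; a=th+A0
    return h0+.175*CX-.054*Z+RH*(-np.cos(a)*CX+np.sin(a)*Z)
def lid_angle(p=None):
    p=np.array(T.current_ee_pos() if p is None else p)-Z*GRASP
    d=p-(HANDLE0+.175*CX-.054*Z); return np.arctan2(d[2],-d@CX)-A0
def ft(th):
    f=np.array(T.current_wrist_force()); a=th+A0; return f@(np.sin(a)*CX+np.cos(a)*Z), f@(-np.cos(a)*CX+np.sin(a)*Z)
E
python3 - <<'E'
from h import *
gripper_to(0,28)
for th in np.arange(.08,.97,.08):
    if r.move_l(handle(th)+Z*GRASP,vel=.12,guard=18): say('GUARD',th); break
    print('%.2f %.3f tan,rad %s'%(th,lid_angle(),np.round(ft(th),1)), 'op %.4f'%T.current_opening())
say('end')
E
```

```text
0.08 0.078 tan,rad [-4.7 -4.9] op 0.0092
0.16 0.157 tan,rad [-4.2 -5.5] op 0.0089
0.24 0.237 tan,rad [-2.9 -4. ] op 0.0088
0.32 0.317 tan,rad [-2.7 -3.3] op 0.0093
0.40 0.397 tan,rad [-2.8  0.1] op 0.0092
0.48 0.476 tan,rad [-2.6  3.6] op 0.0090
0.56 0.556 tan,rad [-2.6  6.5] op 0.0092
0.64 0.638 tan,rad [-3.8  9.2] op 0.0092
0.72 0.719 tan,rad [-1.3 10.1] op 0.0092
0.80 0.803 tan,rad [0.4 9.9] op 0.0092
0.88 0.887 tan,rad [-0.8  8.2] op 0.0092
0.96 0.969 tan,rad [0.2 5.7] op 0.0092
end t=9.36 p [ 0.5965 -0.0019  0.3076] F [-1.41 -1.52  5.46] op 0.0092
```

Run:
```python
from h import *
gripper_to(0,12); r.hold(.2); say('relaxed'); b=np.array(ft(.97)); print(b)
for th in np.arange(.99,1.43,.02):
    g=r.move_l(handle(th)+Z*GRASP,vel=.025,guard=5); f=np.array(ft(th))
    print('%.2f %.4f %s %s'%(th,lid_angle(),np.round(f,1),g))
    if g or f[0]<b[0]-4.5: break
say('end')
```

```text
relaxed t=9.78 p [ 0.5966 -0.0017  0.3075] F [-1.86 -1.3   5.  ] op 0.0099
[-0.39128981  5.36111526]
0.99 0.9944 [-0.2  8.4] False
1.01 1.0140 [-1.8  7.5] False
1.03 1.0343 [-1.3  8. ] False
1.05 1.0547 [-1.3  7.6] False
1.07 1.0748 [-1.4  5.9] False
1.09 1.0958 [-1.   6.7] False
1.11 1.1166 [-1.8  6.9] False
1.13 1.1370 [-0.4  6.5] False
1.15 1.1575 [-1.2  7. ] False
1.17 1.1780 [-0.9  5.8] False
1.19 1.1982 [-0.2  6.1] False
1.21 1.2185 [-0.8  6.2] False
1.23 1.2389 [-0.1  6. ] False
1.25 1.2591 [-0.2  5.3] False
1.27 1.2790 [-0.3  5.6] False
1.29 1.2988 [0.1 5.8] False
1.31 1.3128 [-2.7  5.8] False
1.33 1.3137 [-3.   4.6] True
end t=15.16 p [0.6591 0.0036 0.3144] F [-2.66 -0.7   4.77] op 0.0096
```

Run:
```python
from h import *
p0=np.array(T.current_ee_pos())
for k in range(1,7):
    g=r.move_l(p0+CX*.0006*k,vel=.01,guard=5); f=np.array(ft(1.31)); print(k,'%.4f'%lid_angle(),np.round(f,1),g)
    if f[0]<-6: break
r.hold(.2); say('taut',ft(1.31))
gripper_to(.024,10); r.hold(.5); say('open')
p=np.array(T.current_ee_pos()); cv2.imwrite("pics/s2.png",vision.snapshot("scene")[60:400,100:540,::-1])
```

```text
1 1.3148 [-3.7  5.9] False
2 1.3159 [-4.   4.7] False
3 1.3169 [-5.4  6.1] False
4 1.3179 [-6.3  6.3] False
taut (np.float64(-6.228279365137205), np.float64(6.123565207072053)) t=16.38 p [0.6598 0.0037 0.3143] F [-5.82 -2.19  6.36] op 0.0095
open t=17.34 p [0.6615 0.0038 0.3145] F [-0.37 -0.66  0.35] op 0.0241
```

View pics/s2.png

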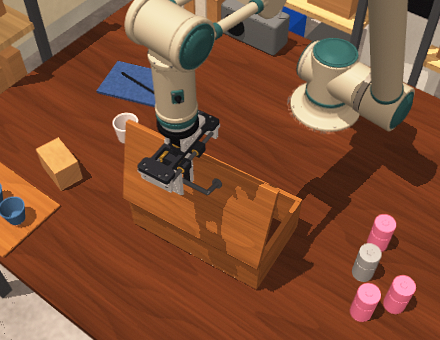

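Run:
```python
from h import *
p=np.array(T.current_ee_pos())
print(r.move_l(p+Z*.1,vel=.08,guard=4)); say('up'); r.hold(.3)
for c in ("scene","top"):
    im=vision.snapshot(c); cv2.imwrite(f"pics/{c}3.png",im[:,:,::-1])
    for t in ("lid_handle","knuckle","stay_foot","stock"): print(c,t,[(np.round(d["at"],4),round(d["score"],2)) for d in models.mark_of(t,c)][:3])
# tin pick
tin=np.array([.4438,.3605,0]); a=np.radians(130); xd=np.array([np.cos(a),np.sin(a),0])
g=tin+Z*(.062+GRASP)
q,j=best(g,-Z,xd); print(np.round(j,2))
r.move_to(np.array([.45,.2,.45]),q)
gripper_to(.072,12)
r.move_to(g+Z*.12,q)
say('above tin'); im=vision.snapshot("top"); 
cv2.imwrite("pics/t4.png",cv2.resize(im[190:320,100:300,::-1],None,fx=3,fy=3))
```

```text
False
up t=18.79 p [0.6613 0.0038 0.4138] F [ 0.27 -0.96  0.31] op 0.0240
scene lid_handle [(array([0.6583, 0.0013, 0.3094]), 0.95)]
scene knuckle [(array([0.6486, 0.0051, 0.1239]), 0.55)]
scene stay_foot []
scene stock []
top lid_handle [(array([ 0.5925, -0.0532,  0.0119]), 0.46)]
top knuckle [(array([ 0.5781, -0.1157,  0.1647]), 0.62), (array([ 0.6594, -0.4495, -0.0008]), 0.18)]
top stay_foot [(array([ 0.5244, -0.148 ,  0.0896]), 0.92)]
top stock [(array([ 0.4473, -0.391 , -0.0016]), 0.65), (array([ 0.5937, -0.0586,  0.0117]), 0.64), (array([ 0.496 , -0.0616,  0.0092]), 0.57)]
[ 0.56  0.41  1.75 -0.    0.99  1.43]
above tin t=22.85 p [0.4449 0.3606 0.1893] F [-0.69  0.3   0.11] op 0.0720
```

View pics/t4.png

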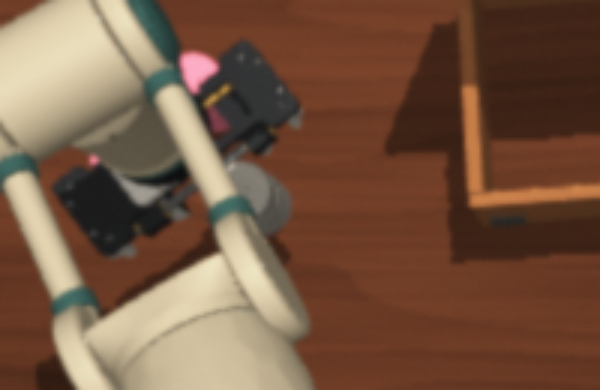

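View pics/top3.png

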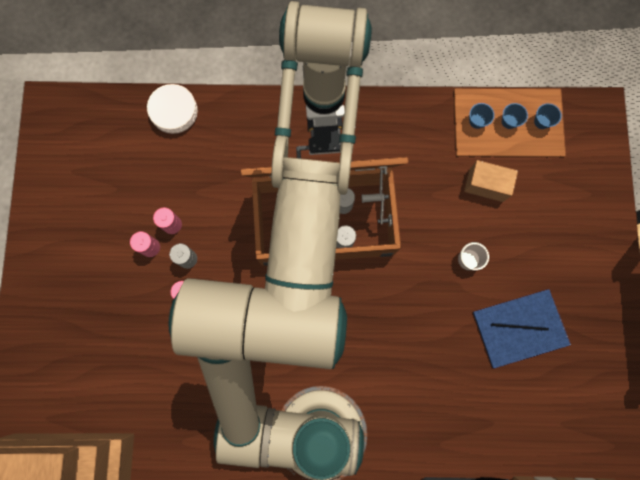

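The lid stands open by itself in the top view. The knuckle grip is near (374,198), the stock tins are at (345,200) and (345,236), and the left half is empty. The gripper is aligned over the steel tin, so I'll pick it and place it.

```bash
cat >> h.py <<'E'
CENTRE=HANDLE0*[1,1,0]+.070*CX
def ch(x,y,z): return CENTRE+CX*x+CY*y+Z*z
E
python3 - <<'E'
from h import *
p=np.array(T.current_ee_pos()); q0=T.current_tool_rot()
print('guard',r.move_l([.4438,.3605,.068],vel=.12,guard=5)); say('at tin')
gripper_to(0,14); say('grip')
print(CENTRE)
r.move_l([.4438,.3605,.068+.02],vel=.05); say('lift')
if T.current_opening()>.045:
    r.move_l([.4438,.3605,.068+.175],vel=.15)
    t=ch(-.035,.08,.243); q,j=best(t,-Z,CY); print(np.round(j,2)); r.move_to(t,q); say('over chest')
    cv2.imwrite("pics/s5.png",vision.snapshot("scene")[60:400,100:540,::-1])
E
```

```text
guard False
at tin t=24.05 p [0.4444 0.3608 0.0688] F [-0.32  0.65  0.16] op 0.0721
grip t=24.50 p [0.444  0.3608 0.0685] F [-0.67 -0.79  2.42] op 0.0520
[ 0.54672913 -0.00584795  0.        ]
lift t=25.05 p [0.4439 0.3605 0.0882] F [ 0.35 -0.23 -1.75] op 0.0521
[ 0.    0.17  1.62 -0.    1.36  1.49]
over chest t=27.37 p [0.5048 0.0716 0.2429] F [ 0.3 -0.5 -1.3] op 0.0519
```

View pics/s5.png

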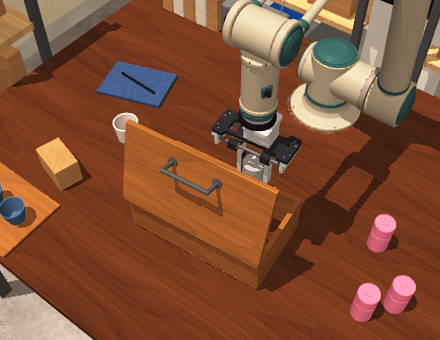

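Run:
```python
from h import *
def g(z,**k): t=ch(-.035,.08,z); return r.move_l(t,**k)
g(.09,vel=.12); print(g(.0785,vel=.02,guard=3)); say('floor')
gripper_to(.066,12); r.hold(.15); say('released')
g(.27,vel=.15); say('up')
# pose where the arm does not hide the chest
r.move_to(*(lambda p:(p,best(p,-Z,CY)[0]))(np.array([.33,-.02,.36])))
o=[]
for i in range(3):
    im=vision.snapshot("top")
    for t in ("knuckle","stay_foot","lid_hinge","caddy_mid"):
        for d in models.mark_of(t,"top")[:2]:
            w=np.array(d["at"])-CENTRE; print(t,np.round([w@CX,w@CY,w[2]],4),round(d["score"],2))
    if i==0: cv2.imwrite("pics/t6.png",cv2.resize(im[140:290,220:420,::-1],None,fx=3,fy=3))
say('')
```

```text
True
floor t=29.34 p [0.5048 0.0708 0.0802] F [-0.64 -0.03  3.94] op 0.0516
released t=29.94 p [0.5039 0.0708 0.0796] F [-0.54  0.16  0.35] op 0.0662
up t=31.36 p [0.5043 0.0707 0.2691] F [ 0.42  0.14 -0.18] op 0.0662
knuckle [ 0.0198 -0.1136  0.1616] 0.47
stay_foot [-0.0306 -0.1374  0.0871] 0.89
lid_hinge [0.1088 0.0024 0.1218] 0.67
caddy_mid [0.0266 0.4143 0.0454] 0.97
caddy_mid [-0.0324  0.0734  0.0605] 0.65
knuckle [ 0.0219 -0.1129  0.1641] 0.68
stay_foot [-0.0301 -0.1378  0.0923] 0.94
lid_hinge [0.1078 0.0041 0.1238] 0.79
caddy_mid [-0.1616  0.3735  0.0458] 0.81
caddy_mid [-0.0372  0.0796  0.0578] 0.74
knuckle [ 0.0185 -0.1147  0.1637] 0.57
stay_foot [-0.0308 -0.1388  0.0904] 0.91
stay_foot [ 0.0035  0.002  -0.003 ] 0.31
lid_hinge [0.1094 0.0057 0.1276] 0.79
caddy_mid [0.025  0.4136 0.0449] 0.91
caddy_mid [-0.0342  0.0812  0.0585] 0.75
 t=32.98 p [ 0.33 -0.02  0.36] F [-0.55 -0.07  0.09] op 0.0658
```

View pics/t6.png

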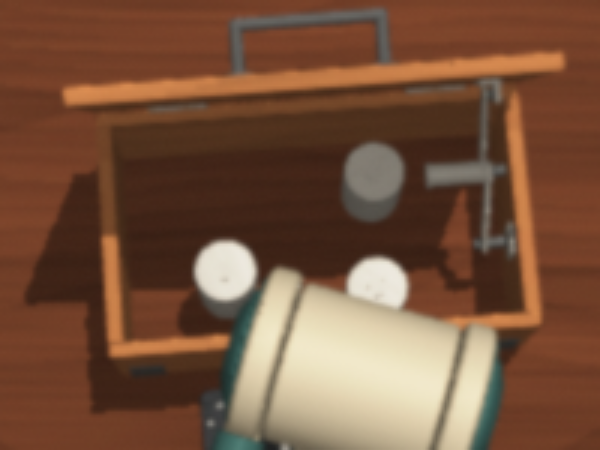

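```bash
cat >> h.py <<'E'
from scipy.optimize import brentq
F=np.array([.133,-.031]); HX=.105  # stay foot fwd/up of hinge line
def P(th): return np.array([.110*np.cos(th)+.012*np.sin(th), .110*np.sin(th)-.012*np.cos(th)])
def stay(beta):
    "lid angle and knuckle (chest x, z) for a stay broken by beta"
    d=np.sqrt(.084**2+.078**2+2*.084*.078*np.cos(beta))
    th=brentq(lambda t:np.linalg.norm(P(t)-F)-d,-.1,1.6)
    e=(P(th)-F)/d; n=np.array([-e[1],-abs(e[0])]) # back and down
    n=np.array([-e[1],e[0]]) if e[0]<0 else n
    al=np.arcsin(.078*np.sin(beta)/d)
    k=F+.084*(np.cos(al)*e+np.sin(al)*n); return th,HX-k[0],k[1]+.125
PU=np.radians(40); U=np.cos(PU)*CX-np.sin(PU)*Z
def push_tcp(beta,back=0):
    _,x,z=stay(abs(beta)) if beta>=0 else (0,*(2*np.array(stay(0)[1:])-np.array(stay(-beta)[1:])))
    return ch(x,-.112,z)-U*(.009+.025+back)
E
python3 - <<'E'
from h import *
for b in (0,.2,.4,.6,.75,.9,1.1): print(b,np.round(stay(b),3))
for b,bk in ((-.08,.06),(-.08,0),(.8,0)):
    p=push_tcp(b,bk); q,j=best(p,U,CY); print(p.round(3),np.round(j,2))
E
```

```text
0 [1.296 0.019 0.163]
0.2 [1.287 0.026 0.159]
0.4 [1.261 0.031 0.154]
0.6 [1.219 0.036 0.149]
0.75 [1.177 0.039 0.145]
0.9 [1.127 0.041 0.141]
1.1 [1.049 0.044 0.137]
[ 0.502 -0.122  0.226] [-0.85 -0.06  2.29  1.21  0.72 -0.25]
[ 0.547 -0.118  0.187] [-0.72  0.07  2.3   1.44  0.59 -0.44]
[ 0.57  -0.116  0.166] [-0.67  0.14  2.29  1.59  0.55 -0.56]
```

Run:
```python
from h import *
import h
for deg in (40,45,50,55):
    PU=np.radians(deg); h.U=np.cos(PU)*CX-np.sin(PU)*Z
    for s in (1,-1):
        q=quat(tool(h.U,s*CY))
        print(deg,s,[None if (j:=inverse_kinematics(push_tcp(b,bk),q)) is None else np.round(j,2).tolist() for b,bk in ((-.08,.06),(.8,0))])
print(np.round(T.current_joints(),2))
```

```text
40 1 [None, [-0.67, 0.14, 2.29, 1.59, 0.55, 2.58]]
40 -1 [[-0.85, -0.06, 2.29, 1.21, 0.72, -0.25], [-0.67, 0.14, 2.29, 1.59, 0.55, -0.56]]
45 1 [None, None]
45 -1 [[-0.77, -0.07, 2.2, 0.99, 0.69, 0.03], [-0.62, 0.12, 2.22, 1.28, 0.5, -0.22]]
50 1 [None, None]
50 -1 [[-0.69, -0.06, 2.11, 0.77, 0.71, 0.29], [-0.57, 0.11, 2.14, 0.96, 0.5, 0.13]]
55 1 [[-0.63, -0.04, 2.03, 0.58, 0.76, -2.63], None]
55 -1 [[-0.63, -0.04, 2.03, 0.58, 0.76, 0.51], [-0.53, 0.12, 2.06, 0.69, 0.55, 0.43]]
[-0.27 -0.16  1.67 -0.    1.64  1.21]
```

```bash
sed -i 's/np.radians(40)/np.radians(50)/' h.py
python3 - <<'E'
from h import *
q=quat(tool(U,-CY))
r.move_to(push_tcp(-.08,.06),q); gripper_to(0,10); r.move_l(push_tcp(-.08,.012),vel=.12); r.hold(.15); say('near')
b0=np.array(T.current_wrist_force())
g=r.move_l(push_tcp(-.08,-.010),vel=.02,guard=2.5); p=np.array(T.current_ee_pos()); say('contact',g)
w=p+U*.034-CENTRE; print('knuckle est along chest', np.round([w@CX,w@CY,w[2]],4), 'model',np.round(stay(.0),4),'overtravel mm',1e3*(p-push_tcp(-.08))@U)
cv2.imwrite("pics/t7.png",cv2.resize(vision.snapshot("top")[140:290,260:460,::-1],None,fx=3,fy=3))
E
```

```text
near t=35.72 p [ 0.544  -0.1188  0.2011] F [-0.71  0.21 -1.01] op 0.0005
contact True t=36.52 p [ 0.5547 -0.1175  0.1874] F [-0.19  0.4   2.36] op 0.0003
knuckle est along chest [ 0.02   -0.1119  0.1613] model [1.296  0.0195 0.1633] overtravel mm 4.898801938353873
```

View pics/t7.png

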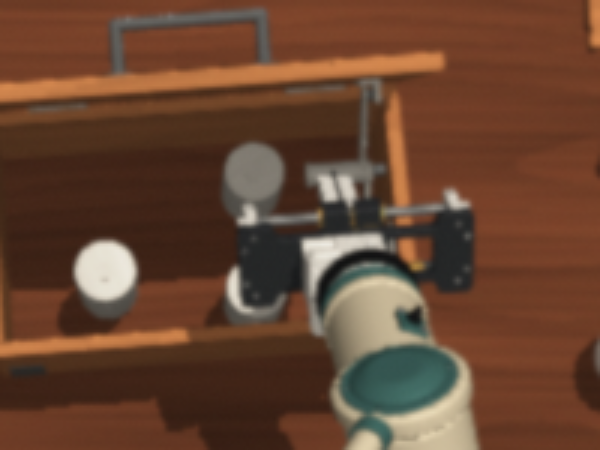

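Run:
```python
from h import *
p0=np.array(T.current_ee_pos())
for b in (0,.08,.16,.25,.35):
    g=r.move_l(p0+push_tcp(b)-push_tcp(-.08),vel=.03,guard=12); f=np.array(T.current_wrist_force()); p=np.array(T.current_ee_pos())
    print(b,g,'F fwd/y/up',np.round([f@CX,f@CY,f[2]],1),'disp',np.round(1e3*(p-p0)@np.c_[CX,CY,Z],1))
    if g: break
im=vision.snapshot("top")
for d in models.mark_of("knuckle","top")[:1]+models.mark_of("lid_handle","top")[:1]:
    w=np.array(d["at"])-CENTRE; print(np.round([w@CX,w@CY,w[2]],4),round(d["score"],2))
cv2.imwrite("pics/t8.png",cv2.resize(im[140:290,260:460,::-1],None,fx=3,fy=3)); say('')
```

```text
0 False F fwd/y/up [-1.6 -0.2  1.3] disp [ 2.5  0.1 -2.1]
0.08 False F fwd/y/up [-3.2 -1.3  0.1] disp [ 4.9  0.1 -4.2]
0.16 False F fwd/y/up [-3.7 -1.   0.1] disp [ 7.3  0.1 -6.2]
0.25 False F fwd/y/up [-3.8  0.1  0.7] disp [10.   0.2 -8.2]
0.35 False F fwd/y/up [-2.9  0.8  0.6] disp [ 12.8   0.3 -10.6]
[ 0.1054 -0.0013  0.3111] 0.89
 t=38.03 p [ 0.5677 -0.1162  0.1773] F [-0.45  0.19  0.54] op 0.0003
```

View pics/t8.png

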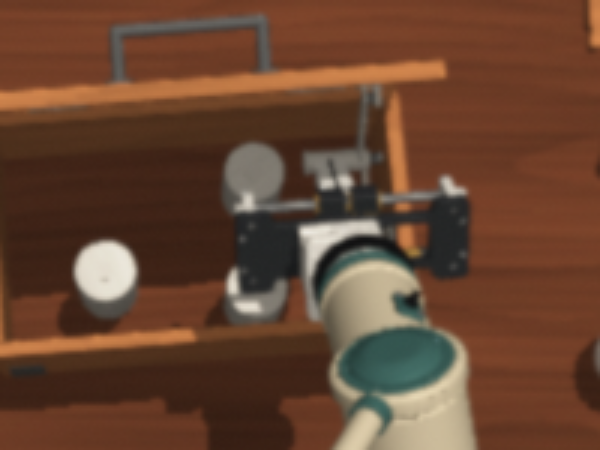

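Run:
```python
from h import *
p0=np.array(T.current_ee_pos())
for b in (.45,.55,.65,.75,.82):
    g=r.move_l(p0+push_tcp(b)-push_tcp(.35),vel=.03,guard=12); f=np.array(T.current_wrist_force())
    print(b,g,'F fwd/y/up',np.round([f@CX,f@CY,f[2]],1))
    if g: break
r.hold(.2); say('')
im=vision.snapshot("top"); vision.snapshot("scene")
for c in ("top","scene"):
  for n in ("knuckle","lid_handle"):
    for d in models.mark_of(n,c)[:1]:
      w=np.array(d["at"])-CENTRE; x=[w@CX,w@CY,w[2]]; print(c,n,np.round(x,4),round(d["score"],2), 'lid %.3f'%(np.arctan2(x[2]-.125,.105-x[0])-A0))
cv2.imwrite("pics/t9.png",cv2.resize(im[140:290,260:460,::-1],None,fx=3,fy=3))
```

```text
0.45 False F fwd/y/up [-2.5 -0.4  1.1]
0.55 False F fwd/y/up [-1.7  0.7  1.2]
0.65 False F fwd/y/up [-1.8  0.1  0.8]
0.75 False F fwd/y/up [-1.   0.1  0.6]
0.82 False F fwd/y/up [-1.9 -0.9  0.8]
 t=39.52 p [ 0.578  -0.1154  0.1658] F [-1.17 -0.85 -0.06] op 0.0005
top knuckle [ 0.0431 -0.1115  0.1385] 0.6 lid -0.084
top lid_handle [ 0.0834 -0.0022  0.3039] 0.73 lid 1.151
scene lid_handle [ 0.0861 -0.0008  0.3076] 0.71 lid 1.169
```

View pics/t9.png

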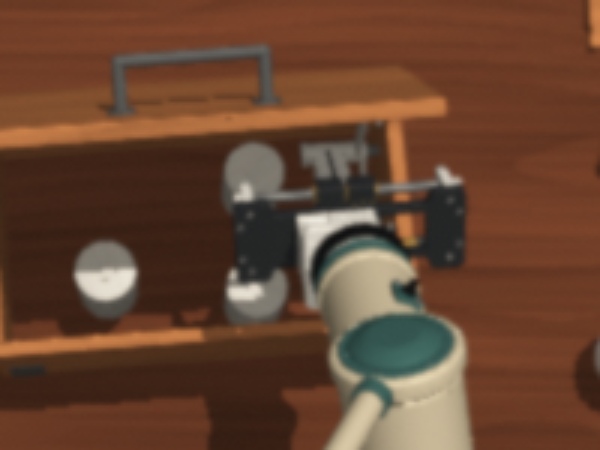

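The stay is broken. The lid leans visibly forward and the network puts it at about 1.15–1.17 rad, so β≈0.8. I'll withdraw and confirm that it holds.

Run:
```python
from h import *
p=np.array(T.current_ee_pos())
r.move_l(p-U*.02,vel=.05); r.move_l(p-U*.13,vel=.15)
def look():
    for c in ("scene","top"):
        vision.snapshot(c)
        for d in models.mark_of("lid_handle",c)[:1]:
            w=np.array(d["at"])-CENTRE; x=[w@CX,w@CY,w[2]]; print(c,np.round(x,4),'lid %.3f'%(np.arctan2(x[2]-.125,.105-x[0])-A0))
look()
w=np.array([.42,-.04,.45]); qd=quat(tool(-Z,CX)); print(np.round(inverse_kinematics(w,qd),2))
r.move_to(w,qd); gripper_to(.028,12)
look(); look(); say('')
```

```text
scene [ 8.390e-02 -2.000e-04  3.097e-01] lid 1.158
[-0.26 -0.01  1.32 -0.    1.83 -0.35]
scene [0.0825 0.0008 0.3072] lid 1.148
top [ 0.085  -0.0012  0.3065] lid 1.162
scene [ 0.0818 -0.0021  0.3065] lid 1.144
top [ 0.0838 -0.0036  0.3068] lid 1.155
 t=43.45 p [ 0.42 -0.04  0.45] F [0.45 0.09 0.9 ] op 0.0279
```

Run:
```python
from h import *
th0=1.152; g=handle(th0)+Z*GRASP
r.move_to(g+Z*.1,quat(tool(-Z,CX))); say('above',g)
print(r.move_l(g,vel=.1,guard=4)); say('at')
gripper_to(0,12); r.hold(.1); say('grip',ft(th0))
cv2.imwrite("pics/s10.png",vision.snapshot("scene")[60:400,100:540,::-1])
```

```text
above [0.6295749  0.00146136 0.31283604] t=44.33 p [0.6288 0.0012 0.4135] F [-1.24 -0.09  0.22] op 0.0281
False
at t=45.48 p [0.6299 0.0014 0.3137] F [0.45 0.34 0.09] op 0.0279
grip (np.float64(1.1621341008802306), np.float64(1.4900172435471206)) t=46.01 p [0.6299 0.0015 0.3132] F [ 0.99 -0.17  1.62] op 0.0098
```

View pics/s10.png

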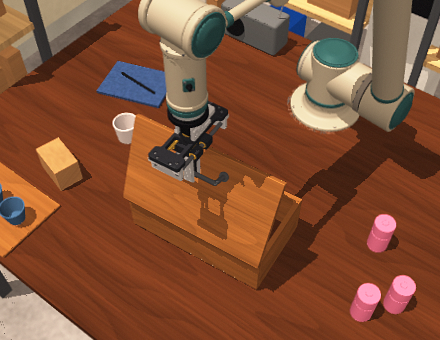

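Run:
```python
from h import *
gripper_to(0,28)
for th in list(np.arange(1.08,.05,-.07))+[.03]:
    g=r.move_l(handle(th)+Z*GRASP,vel=.08,guard=18)
    print('%.2f %.3f tan,rad %s'%(th,lid_angle(),np.round(ft(th),1)), 'op %.4f'%T.current_opening(),g)
    if g: break
say('end')
```

```text
1.08 1.077 tan,rad [0.3 4.8] op 0.0093 False
1.01 1.006 tan,rad [-1.3  5.3] op 0.0091 False
0.94 0.936 tan,rad [-1.9  6.1] op 0.0088 False
0.87 0.866 tan,rad [-1.4  6.5] op 0.0092 False
0.80 0.796 tan,rad [-1.5  4.8] op 0.0091 False
0.73 0.726 tan,rad [-2.7  2.7] op 0.0092 False
0.66 0.657 tan,rad [-2.6  1.1] op 0.0089 False
0.59 0.586 tan,rad [-3.3 -1.5] op 0.0093 False
0.52 0.518 tan,rad [-2.7 -2.9] op 0.0090 False
0.45 0.449 tan,rad [-2.6 -4.7] op 0.0088 False
0.38 0.379 tan,rad [-3.5 -5.3] op 0.0091 False
0.31 0.310 tan,rad [-3.7 -5.1] op 0.0090 False
0.24 0.240 tan,rad [-3.9 -4.7] op 0.0092 False
0.17 0.169 tan,rad [-3.2 -5.6] op 0.0090 False
0.10 0.099 tan,rad [-4.  -5.2] op 0.0088 False
0.03 0.030 tan,rad [-5.2 -3.6] op 0.0093 False
end t=51.22 p [ 0.4788 -0.0121  0.1901] F [ 1.6   1.95 -6.07] op 0.0093
```

Run:
```python
from h import *
for th in (.02,.01,.0,-.01,-.02,-.03):
    g=r.move_l(handle(th)+Z*GRASP,vel=.02,guard=12); f=T.current_wrist_force(); print(th,'%.4f'%lid_angle(),np.round(f,1),g)
    if g or f[2]>4: break
gripper_to(.04,12); r.hold(.2); say('open')
p=np.array(T.current_ee_pos()); r.move_l(p+Z*.12,vel=.12,guard=5); say('up')
r.move_to(np.array([.33,-.02,.38]),quat(tool(-Z,CX))); say('away')
for c in ("scene","top"):
    im=vision.snapshot(c); print(c,[np.round(d["at"],4) for d in models.mark_of("lid_handle",c)[:1]])
    if c=="scene": cv2.imwrite("pics/s11.png",im[100:400,100:500,::-1])
```

```text
0.02 0.0216 [ 2.6  2.  -5. ] False
0.01 0.0106 [ 2.2  2.5 -4.6] False
0.0 0.0055 [2.1 1.9 2.3] False
-0.01 0.0051 [ 0.6  2.4 12.4] False
open t=53.08 p [ 0.4765 -0.0121  0.1832] F [ 0.46  0.36 -0.49] op 0.0402
up t=54.23 p [ 0.476  -0.012   0.3024] F [-0.09  0.32  0.23] op 0.0400
away t=54.93 p [ 0.3306 -0.0201  0.3794] F [-0.32 -0.27 -0.5 ] op 0.0399
scene [array([ 0.4744, -0.0141,  0.1792])]
top [array([ 0.4766, -0.0129,  0.1782])]
```

```bash
python3 -c "
from h import *
r.sign_off(); say('done')"
```

```text
the job is handed in; nothing more can be done
the job is handed in; nothing more can be done
```

I carried out the whole task and handed it in after about 55 s on the robot clock. `sign_off` reports no verdict, so what follows rests on my own checks.

**What I did**
1. I lifted the lid by its handle until the stay pulled taut at about 1.31 rad. I pulled with about 6 N, let go, and the lid stood by itself.
2. I stood the steel tin on the chest floor in the left half. The network places it at chest x −0.035 m, y +0.08 m and z about 0.059 m. It was upright in the top view.
3. I pushed the knuckle back with the closed fingertips, reading at most about 4 N. With the hand off, the lid held at about 1.15 rad. My stay model puts the knuckle at about 1.9 rad there.
4. I lowered the lid by its handle onto its stop, opened the fingers and moved clear.

**Last checks**
- **Lid:** it met a hard stop near 0 rad, pressing back with about 12 N. After release the network put the handle at z 0.178–0.179 m, which matches the shut height of 0.179 m.
- **Robot:** wrist force was about zero with the arm clear.

**What I could not confirm**
- The 12-picture limit was reached, so I could not view the last picture. The shut lid is confirmed only by force and network, and the tin was last seen before the lid closed.
- At first touch the push on the knuckle read more vertical than expected and 5 mm later than my model predicted. The push still worked normally from there.
- The network missed the stay and stock tins in the scene view. I relied on the top view for those.

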